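# Feel for the hidden catch of the blade box

## Robot

A 6-joint arm with a two-finger parallel gripper is mounted at the origin on a cart in front of the work surface, level with it; the furniture and walls round the work are solid. World frame = base frame: x ahead of the robot, y to its left, z up, the work surface at z = 0. Lengths are in m, angles in rad, forces in N, time in s.
With the tool pointing down it reaches from about 0.35 to 0.775 m from the base axis. Payload 5.5 kg.
Tool frame: the origin (TCP) lies between the finger pads; the fingertips stand 19 mm ahead of it and the grasp point (between the pads) is the TCP; z points along the fingers, y is the direction in which the jaws open and shut (so a half turn about z gives the same grasp; the last joint's range is limited). The gripper opens to 85 mm and grips with 20 to 120 N. Pads are 22 mm wide; open, the fingers measure 114 mm over their backs; the gripper's body (76 mm by 85 mm) begins 54 mm behind the grasp point. The pads swing forward as they close: fully open they stand 13 mm farther back than shut.
Start: joints at [1.026, 0.313, 0.046, 1.304, 0, 1.431], TCP at [0.226, 0.529, 0.25] pointing down, gripper open.
Joint ranges: [-2.76, 2.76], [-0.86, 1.69], [-1.03, 1.26], [-2.2, 2.34], [-1.47, 1.5], [-3.14, 3.14]. Speed limits (rad/s): [2.57, 2.57, 3.14, 3.14, 3.14, 3.14].

## Interface

Orientations are given as a unit quaternion [w, x, y, z].
In Python, from workcell import get_state, cams, workorder gives the robot as it stands.
- The arm moves only by the tool play_rows, never from a script. Its argument "series" is text: rows parted by semicolons, each of 7 numbers parted by spaces: the opening in per cent of the stroke, from 0 (shut) to 100 (fully open), then the shift along the tool's x, y, z in cm, then the turn, a rotation vector about the tool's x, y, z in degrees. A call has 1 to 12 rows; each row shifts and turns the commanded pose from where the row before left it, along the tool's axes as they then stand; what a row does not reach is not made up. A row lasts 1/8 s, in which the tool goes at most 62.5 mm and 10.7 degrees, less where a joint would pass 70% of its speed; a pose out of reach is approached as far as the arm can. A call with a gripper value outside its range is refused whole. The fingers move at their own pace and stop on an object; "newtons" is the grip in N (left out, the last holds). Time passes only in rows, so rows that do not move let the fingers close. It gives the time, the measured TCP pose, the force and the opening at its end, in the units of the state.
- get_state(): the state, without advancing time (a new reading comes with each control period).
- cams.read_camera(name): name is "side" or "top"; returns the picture (480x640x3 uint8, red, green, blue); there is no depth.
- cams.get_calibration(name): a dict with "fx", "fy", "cx", "cy" (pixels), "distortion" ([k1, k2, p1, p2, k3] as OpenCV has them; the pictures are not rectified), "rvec" (rotation vector, rad) and "tvec" (3), from world to camera coordinates, as OpenCV has them. Camera axes: x right, y down, z forward; pixel columns grow to the right and rows downward; lengths in m; the calibration is good to about 2 mm. A picture is of the moment at which its call begins. get_calibration takes no time and is no camera call.
- workorder.hand_in(): hands the job in, once; it reports no verdict.
The state is a dict: "clock": time; "joint_pos": joint angles; "qvel": joint speeds; "tau": joint torques, N m; "tcp_pos": TCP position; "orientation": TCP orientation; "wrist_force": force on the tool from outside, world axes, zero at the start; "ft_torque": the same for the moment, N m; "finger_gap": finger opening in m.
Only numpy, scipy, OpenCV 4.12 (cv2) and the standard library are available. Lean on these libraries where they do the work, as an engineer would, in place of code of your own. Each camera call takes 0.05 s, during which the arm holds its last target.

## Task

Open the grey blade box by its concealed catch: one of the five identical flush plates in its top panel is a sprung button, the other four are rigid blanks. Feel across the plates with a fingertip until one gives, press it in so that the lid springs fully open, then let go and draw back, leaving everything else on the bench where it is.

Things in the scene. Friction and masses are not known exactly. Their poses are not given: they have to be found in the camera images.
- blade_box: low grey steel box for spare blades, fixed to the bench, 170 (x) x 300 (y) x 60 (z) mm. Origin: centre of its underside, on the bench; x points to its back, y to its left, z up. The front 75 mm of its top is a flat panel with a row of five identical square plates along y; behind the panel lies the steel lid. The top face is 60 mm above the origin. Always upright, turned up to 0.3 rad about z.
- plate_1 (a point): centre of the top face of plate 1 of 5, counted from the box's left (+y) to its right; x, y, z axes as the box's. Each plate is a 46 mm square, 56 mm from the next, in a 48 mm square window, its face 1.5 mm below the panel face. One of the five (a different one each time) is the sprung catch, the other four are rigid blanks; they look the same.
- plate_2 (a point): centre of the top face of plate 2 of 5, counted from the box's left (+y) to its right; x, y, z axes as the box's. Each plate is a 46 mm square, 56 mm from the next, in a 48 mm square window, its face 1.5 mm below the panel face. One of the five (a different one each time) is the sprung catch, the other four are rigid blanks; they look the same.
- plate_3 (a point): centre of the top face of plate 3 of 5, counted from the box's left (+y) to its right; x, y, z axes as the box's. Each plate is a 46 mm square, 56 mm from the next, in a 48 mm square window, its face 1.5 mm below the panel face. One of the five (a different one each time) is the sprung catch, the other four are rigid blanks; they look the same.
- plate_4 (a point): centre of the top face of plate 4 of 5, counted from the box's left (+y) to its right; x, y, z axes as the box's. Each plate is a 46 mm square, 56 mm from the next, in a 48 mm square window, its face 1.5 mm below the panel face. One of the five (a different one each time) is the sprung catch, the other four are rigid blanks; they look the same.
- plate_5 (a point): centre of the top face of plate 5 of 5, counted from the box's left (+y) to its right; x, y, z axes as the box's. Each plate is a 46 mm square, 56 mm from the next, in a 48 mm square window, its face 1.5 mm below the panel face. One of the five (a different one each time) is the sprung catch, the other four are rigid blanks; they look the same.
- catch (a joint): travel of the catch plate in m: 0 at rest, up to 0.006 pressed fully in (straight down). It starts to give at about 2.3 N, needs about 5.5 N to go fully in, and springs back when let go. The bolt is drawn at about 0.003. It says nothing of which plate is the catch until that one is pressed.
- lid (a joint): angle of the lid in rad: 0 shut and level with the top, 0.9 fully open. The lid is a steel plate 92 x 276 mm hinged along the back edge of the box; bolted shut at the start. Once the catch draws the bolt, a weak damped spring swings the front edge of the lid up by itself in 1 to 2 s, to about 72 mm above the box's top; its shut front edge is 39 mm behind the plate centres.
- marker: black-capped marker pen lying in front of the box, 17x135x16 mm. Bystander, loose; origin at the centre of its underside.
- measure: yellow tape measure standing beside the box, 35x66x64 mm. Bystander, loose; origin at the centre of its underside.
- staples: small white box of staples beside the box, 36x62x22 mm. Bystander, loose; origin at the centre of its underside.
- stapler: red and black desk stapler at the left edge of the bench, 32x142x54 mm. Bystander, loose; origin at the centre of its underside.
- clear_roll: roll of pale tape lying flat at the right, 109 mm across, 48 mm high. Bystander, loose; origin at the centre of its underside.

How it is judged:
By the outcome, as a careful person would: the job done as asked, in the order asked, and still so for the second after the job is handed in, with the robot touching nothing.
It also fails if it takes over 51 s, if anything falls off the work surface, if the arm or the gripper's body presses on something with over 40 N, if the wrist force passes 120 N, or if a joint passes its speed limit or range.

## Working session

There is one attempt and no reset: what is moved stays moved. The work goes in short steps, Python scripts to look and compute and a tool call to move; the robot and the scene stay as the last step left them, time stands still between calls to the robot, and variables do not carry over. Pictures are saved under pics/ and viewed, and the job is handed in when it is done.

Besides the shell and the picture viewer there is one more tool, called after "Emit:" in YAML: its name, and indented under it one key for each argument. play_rows: Moves the arm, as the interface text tells. Its arguments: {"type":"object","properties":{"series":{"type":"string"},"newtons":{"type":"number"}},"required":["series"]}

```bash
mkdir -p pics; python3 - <<'E'
from workcell import get_state,cams
import cv2
print(get_state())
for n in("side","top"):
    im=cams.read_camera(n); cv2.imwrite(f"pics/{n}0.png",im[:,:,::-1]); print(n,cams.get_calibration(n))
E
```

```text
{'clock': 0.0, 'joint_pos': array([ 1.02639497e+00,  3.13978918e-01,  4.49739107e-02,  1.30358546e+00,
       -1.45458296e-05,  1.43121498e+00]), 'qvel': array([ 0.00014743,  0.00024808, -0.00052064, -0.00053682,  0.00053306,
       -0.0004804 ]), 'tau': array([ 6.92032027e-04, -4.80628037e+01,  2.98531508e+01,  1.91328867e-02,
       -8.45671752e-05, -8.37419435e-06]), 'tcp_pos': array([0.22622059, 0.52811405, 0.24941898]), 'orientation': array([-2.93992779e-04,  2.01030631e-01,  9.79584545e-01, -8.47557789e-04]), 'wrist_force': array([ 0.76989142, -0.32097212, -0.2707964 ]), 'ft_torque': array([ 0.04151745, -0.02392642,  0.01264527]), 'finger_gap': 0.08550389871803847}
side {'fx': 435.73616069463003, 'fy': 435.73616069463003, 'cx': 321.2825230590075, 'cy': 237.47614520213057, 'distortion': array([-0.09264617,  0.        ,  0.        ,  0.        ,  0.        ]), 'rvec': array([ 0.19735592, -2.67704251,  1.51374829]), 'tvec': array([0.53252797, 0.14322745, 1.37190886])}
top {'fx': 514.2409280778743, 'fy': 514.2409280778743, 'cx': 318.7693667408254, 'cy': 237.567510141562, 'distortion': array([0.00404159, 0.        , 0.        , 0.        , 0.        ]), 'rvec': array([ 2.17932927, -2.17703457,  0.06786464]), 'tvec': array([-0.04908428,  0.56900282,  1.3590446 ])}
```

View pics/side0.png

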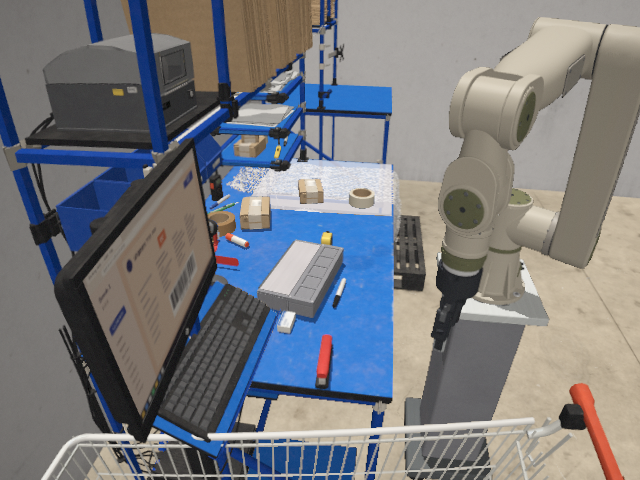

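View pics/top0.png

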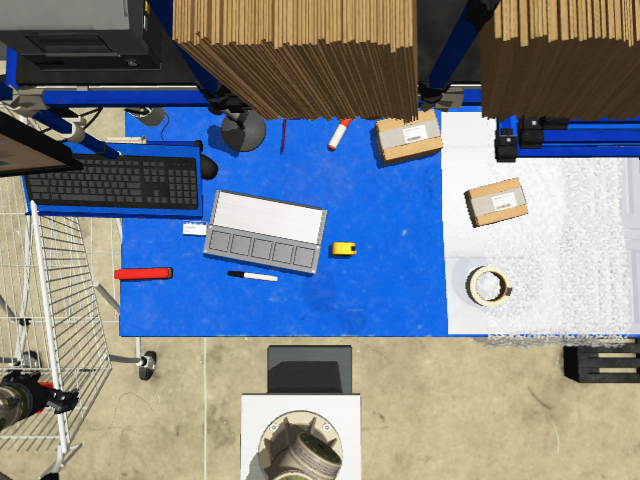

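```bash
python3 - <<'E'
import cv2
a=cv2.imread("pics/top0.png")[200:400,200:460];cv2.imwrite("pics/topc.png",cv2.resize(a,None,fx=3,fy=3,interpolation=2))
a=cv2.imread("pics/side0.png")[200:400,250:510];cv2.imwrite("pics/sidec.png",cv2.resize(a,None,fx=3,fy=3,interpolation=2))
E
```

```text
(no output)
```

View crops.

Top view: the box spans about (205-327, 190-275) with its plates along its lower edge. The marker is in front at (252,275), staples at (194,229), the measure at (343,249). Side view: the box is around (300,280).

View pics/topc.png

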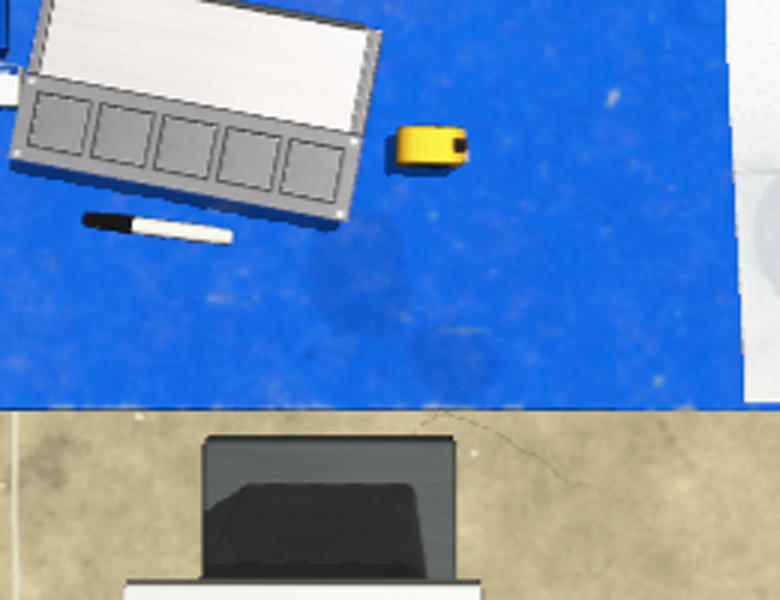

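View pics/sidec.png

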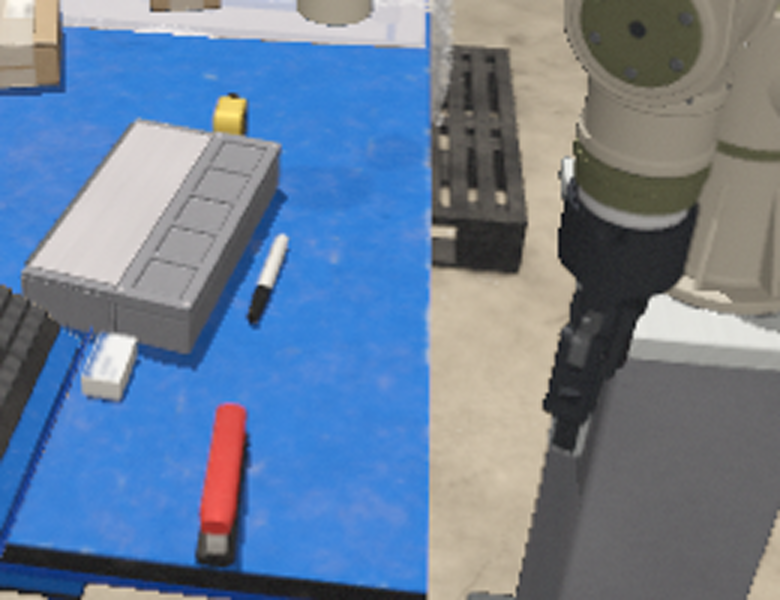

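```bash
cat > h.py <<'E'
import numpy as np,cv2
from workcell import cams
K={};
for n in("top","side"):
    c=cams.get_calibration(n);R=cv2.Rodrigues(np.array(c['rvec']))[0]
    K[n]=(np.array([[c['fx'],0,c['cx']],[0,c['fy'],c['cy']],[0,0,1]]),np.array(c['distortion']),R,np.array(c['tvec']),np.array(c['rvec']))
def und(n,p): return cv2.undistortPoints(np.array([[p]],float),K[n][0],K[n][1])[0,0]
def tri(pt,ps):
    P=[np.c_[K[n][2],K[n][3]] for n in("top","side")]
    X=cv2.triangulatePoints(P[0],P[1],und("top",pt),und("side",ps))[:,0];return X[:3]/X[3]
def plane(n,p,z):
    R,t=K[n][2],K[n][3];o=-R.T@t;d=R.T@np.r_[und(n,p),1];return o+d*(z-o[2])/d[2]
def proj(n,X): return cv2.projectPoints(np.array(X,float).reshape(-1,3),K[n][4],K[n][3],K[n][0],K[n][1])[0][:,0]
E
python3 - <<'E'
from h import *
np.set_printoptions(precision=4,suppress=True)
T=lambda c:((np.array(c)+.5)/3-.5+[200,200]); S=lambda c:((np.array(c)+.5)/3-.5+[250,200])
for nm,a,b in(("p1",(59,122),(165,281)),("p3",(185,146),(206,213)),("p5",(313,170),(241,156)),("FL",(13,157),(189,318)),("FR",(342,219),(280,147))):
    print(nm,tri(T(a),S(b)),plane("top",T(a),.0585),plane("side",S(b),.0585))
# marker, measure, roll
print("marker",plane("top",T((85,218)),.01),plane("top",T((232,237)),.01),"measure",plane("top",T((432,145)),.064))
E
```

```text
p1 [0.5575 0.2113 0.0559] [0.5588 0.211  0.0585] [0.5553 0.2146 0.0585]
p3 [0.5356 0.1006 0.0589] [0.538  0.1009 0.0585] [0.5334 0.1    0.0585]
p5 [ 0.5144 -0.0108  0.0583] [ 0.5172 -0.0105  0.0585] [ 0.5116 -0.0106  0.0585]
FL [0.5276 0.2527 0.0489] [0.5283 0.2506 0.0585] [0.5246 0.264  0.0585]
FR [ 0.4733 -0.0359  0.058 ] [ 0.4749 -0.0358  0.0585] [ 0.4717 -0.0352  0.0585]
marker [0.4757 0.1962 0.01  ] [0.4589 0.0639 0.01  ] measure [ 0.5388 -0.1136  0.064 ]
```

Emit:
play_rows:
  series: "0 0 0 0 0 0 -6.2; 0 0 0 0 0 0 -6.2; 0 -3.8 -2.5 0 0 0 0; 0 -3.8 -2.5 0 0 0 0; 0 -3.8 -2.5 0 0 0 0; 0 -3.8 -2.5 0 0 0 0; 0 -3.8 -2.5 0 0 0 0; 0 -3.8 -2.5 0 0 0 0; 0 -3.8 -2.5 0 0 0 0; 0 -3.8 -2.5 0 0 0 0; 0 -3.8 -2.5 0 0 0 0; 0 -3.8 -2.5 0 0 0 0"
  newtons: 30

```text
clock: 1.6
tcp_pos: [0.5537, 0.2106, 0.2498]
orientation: [-0.0, 0.094, 0.996, -0.0]
wrist_force: [0.7, 0.6, 0.4]
finger_gap: 0.0002
```

Emit:
play_rows:
  series: "0 0 0 4 0 0 0; 0 0 0 4 0 0 0; 0 0 0 4 0 0 0; 0 0 0 0 0 0 0; 0 0 0 0 0 0 0"

```text
clock: 2.22
tcp_pos: [0.5535, 0.212, 0.1315]
orientation: [0.0, 0.094, 0.996, 0.0]
wrist_force: [0.1, -0.1, 0.2]
finger_gap: 0.0001
```

```bash
cat > st.py <<'E'
from h import *
from workcell import get_state
from scipy.spatial.transform import Rotation as Ro
np.set_printoptions(precision=4,suppress=True)
s=get_state();q=s['orientation'];R=Ro.from_quat([q[1],q[2],q[3],q[0]]).as_matrix()
yaw=np.array([[.982,.187],[-.187,.982]])
tip=s['tcp_pos']+.019*R[:,2]
print(s['clock'],s['tcp_pos'],'tip',tip,'F',s['wrist_force'],'gap',s['finger_gap']);print(R)
for i in range(1,6):
    p=np.r_[np.array([.536,.1005])+(3-i)*.056*np.array([.187,.982]),.0585]
    d=p+[-.004,.0007,0]-tip
    print(i,p,'tool delta cm',100*R.T@d)
E
python3 st.py; python3 - <<'E'
from h import *
for n in("side","top"):
    im=cams.read_camera(n)[:,:,::-1][150:400,180:500]; cv2.imwrite(f"pics/{n}1.png",cv2.resize(im,None,fx=2.4,fy=2.4,interpolation=2))
E
```

```text
2.225 [0.5535 0.212  0.1315] tip [0.5535 0.212  0.1125] F [ 0.1156 -0.1396  0.1691] gap 0.0001260283211952015
[[-0.9823  0.1872  0.001 ]
 [ 0.1872  0.9823  0.0003]
 [-0.0009  0.0005 -1.    ]]
1 [0.5569 0.2105 0.0585] tool delta cm [ 0.0464 -0.0932  5.3966]
2 [0.5465 0.1555 0.0585] tool delta cm [ 0.0456 -5.6912  5.3941]
3 [0.536  0.1005 0.0585] tool delta cm [  0.0449 -11.2893   5.3916]
4 [0.5255 0.0455 0.0585] tool delta cm [  0.0441 -16.8873   5.389 ]
5 [ 0.5151 -0.0095  0.0585] tool delta cm [  0.0434 -22.4853   5.3865]
```

View pics/side1.png

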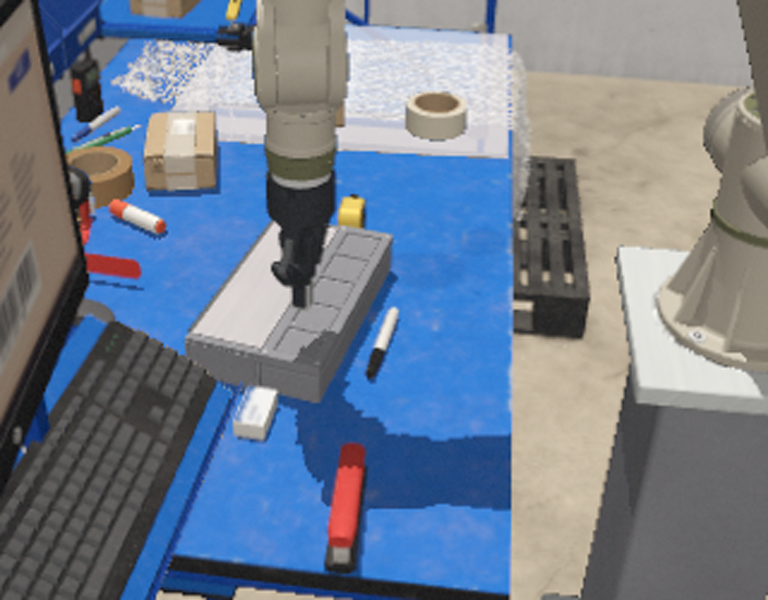

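View pics/top1.png

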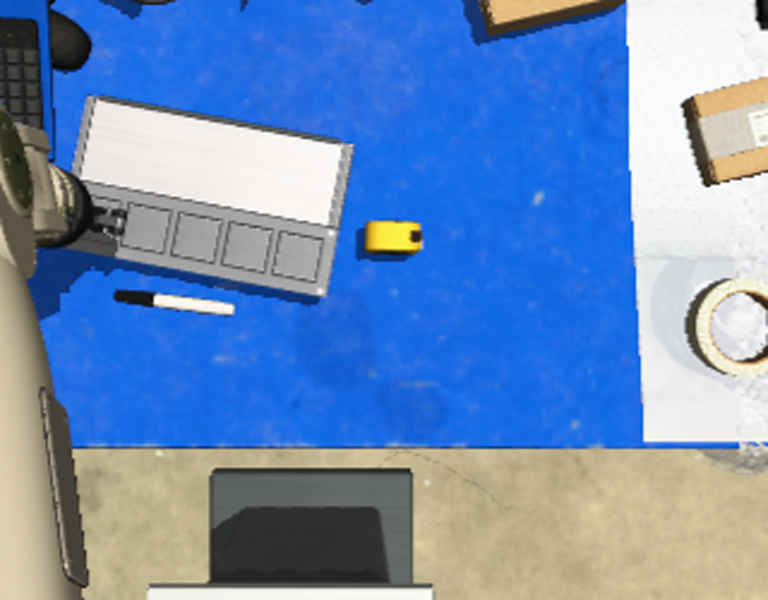

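Side view: tip at (300,303), above plate 1. Top view: tip at about (118,222), consistent with perspective. Descending onto plate 1.

Emit:
play_rows:
  series: "0 0 -0.1 2 0 0 0; 0 0 0 2 0 0 0; 0 0 0 0.8 0 0 0; 0 0 0 0.2 0 0 0; 0 0 0 0 0 0 0; 0 0 0 0 0 0 0"

```text
clock: 3.08
tcp_pos: [0.5533, 0.211, 0.0812]
orientation: [0.001, 0.094, 0.996, 0.0]
wrist_force: [0.2, 0.1, -0.5]
finger_gap: 0.0004
```

Emit:
play_rows:
  series: "0 0 0 0.1 0 0 0; 0 0 0 0 0 0 0"

```text
clock: 3.32
tcp_pos: [0.5528, 0.2108, 0.0794]
orientation: [0.0, 0.094, 0.996, 0.0]
wrist_force: [0.2, 0.2, -0.8]
finger_gap: -0.0001
```

Emit:
play_rows:
  series: "0 0 0 0.1 0 0 0; 0 0 0 0 0 0 0"

```text
clock: 3.58
tcp_pos: [0.5526, 0.2108, 0.0782]
orientation: [-0.0, 0.094, 0.996, -0.0]
wrist_force: [-0.1, -0.4, -0.4]
finger_gap: 0.0001
```

Emit:
play_rows:
  series: "0 0 0 0.1 0 0 0; 0 0 0 0 0 0 0"

```text
clock: 3.82
tcp_pos: [0.5528, 0.2109, 0.0776]
orientation: [0.0, 0.094, 0.996, 0.0]
wrist_force: [-0.8, -0.7, 2.6]
finger_gap: -0.0003
```

Emit:
play_rows:
  series: "0 0 0 0.1 0 0 0; 0 0 0 0 0 0 0"

```text
clock: 4.08
tcp_pos: [0.5529, 0.2109, 0.0776]
orientation: [0.0, 0.094, 0.996, 0.0]
wrist_force: [-3.2, -1.0, 8.8]
finger_gap: -0.0
```

Emit:
play_rows:
  series: "0 0 0 0.1 0 0 0; 0 0 0 0 0 0 0"

```text
clock: 4.32
tcp_pos: [0.5528, 0.2109, 0.0775]
orientation: [0.001, 0.094, 0.996, 0.0]
wrist_force: [-5.7, -1.6, 14.8]
finger_gap: 0.0
```

Plate 1 is rigid (14.8 N, no travel). Next is plate 2.

Emit:
play_rows:
  series: "0 0 0 -1 0 0 0; 0 0 0 -1 0 0 0; 0 0 -2.8 0 0 0 0; 0 0 -2.8 0 0 0 0; 0 0 0 0 0 0 0; 0 0 0 1 0 0 0; 0 0 0 0.5 0 0 0; 0 0 0 0.2 0 0 0; 0 0 0 0 0 0 0; 0 0 0 0.1 0 0 0; 0 0 0 0.1 0 0 0; 0 0 0 0 0 0 0"

```text
clock: 5.82
tcp_pos: [0.5425, 0.1561, 0.0776]
orientation: [0.001, 0.094, 0.996, 0.0]
wrist_force: [-3.0, -0.1, 7.7]
finger_gap: 0.0
```

Plate 2 is rigid too (7.7 N, tip still at 58.6 mm). Next is plate 3.

Emit:
play_rows:
  series: "0 0 0 -1 0 0 0; 0 0 0 -0.9 0 0 0; 0 0 -2.8 0 0 0 0; 0 0 -2.8 0 0 0 0; 0 0 0 0 0 0 0; 0 0 0 1 0 0 0; 0 0 0 0.5 0 0 0; 0 0 0 0.2 0 0 0; 0 0 0 0 0 0 0; 0 0 0 0.1 0 0 0; 0 0 0 0.1 0 0 0; 0 0 0 0 0 0 0"

```text
clock: 7.32
tcp_pos: [0.532, 0.1011, 0.0776]
orientation: [0.001, 0.094, 0.996, 0.0]
wrist_force: [-3.9, 0.4, 8.0]
finger_gap: -0.0001
```

Plate 3 is rigid. Next is plate 4.

Emit:
play_rows:
  series: "0 0 0 -1 0 0 0; 0 0 0 -0.9 0 0 0; 0 0 -2.8 0 0 0 0; 0 0 -2.8 0 0 0 0; 0 0 0 0 0 0 0; 0 0 0 1 0 0 0; 0 0 0 0.5 0 0 0; 0 0 0 0.2 0 0 0; 0 0 0 0 0 0 0; 0 0 0 0.1 0 0 0; 0 0 0 0.1 0 0 0; 0 0 0 0 0 0 0"

```text
clock: 8.82
tcp_pos: [0.5215, 0.046, 0.0766]
orientation: [0.0, 0.094, 0.996, 0.0]
wrist_force: [-0.3, 0.6, 2.4]
finger_gap: -0.0003
```

Plate 4 gives (1 mm lower at only 2.4 N). Pressing it in.

Emit:
play_rows:
  series: "0 0 0 0.1 0 0 0; 0 0 0 0.1 0 0 0; 0 0 0 0.1 0 0 0; 0 0 0 0.1 0 0 0; 0 0 0 0 0 0 0"

```text
clock: 9.45
tcp_pos: [0.5215, 0.046, 0.0724]
orientation: [0.0, 0.094, 0.996, 0.0]
wrist_force: [0.5, 3.3, 5.1]
finger_gap: -0.0001
```

```bash
python3 - <<'E'
from h import *
for n in("side",):
    im=cams.read_camera(n)[:,:,::-1][150:400,180:500]; cv2.imwrite(f"pics/{n}2.png",cv2.resize(im,None,fx=2.4,fy=2.4,interpolation=2))
E
```

```text
(no output)
```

View pics/side2.png

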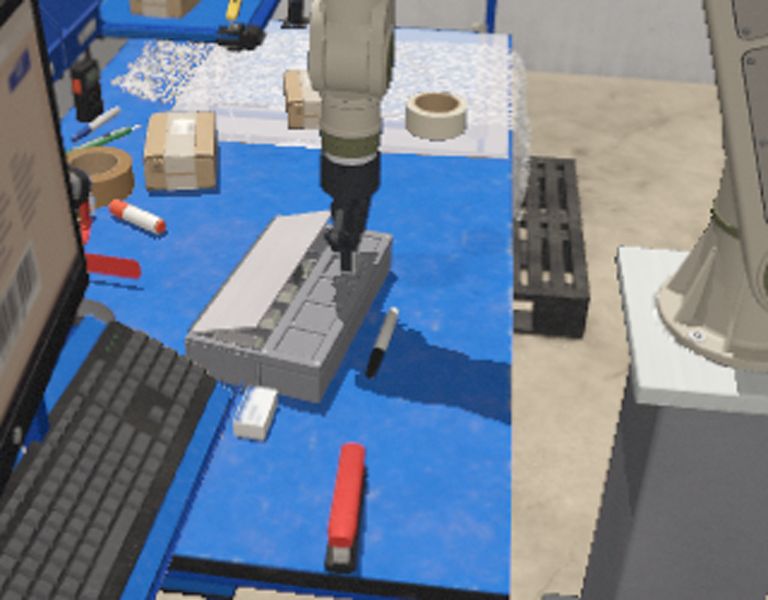

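The lid is swinging up (gap visible along (230,330) to (320,240)). Holding while it opens.

Emit:
play_rows:
  series: "0 0 0 0 0 0 0; 0 0 0 0 0 0 0; 0 0 0 0 0 0 0; 0 0 0 0 0 0 0; 0 0 0 0 0 0 0; 0 0 0 0 0 0 0; 0 0 0 0 0 0 0; 0 0 0 0 0 0 0; 0 0 0 0 0 0 0; 0 0 0 0 0 0 0; 0 0 0 0 0 0 0; 0 0 0 0 0 0 0"

```text
clock: 11.0
tcp_pos: [0.5215, 0.0458, 0.0724]
orientation: [0.0, 0.094, 0.996, 0.0]
wrist_force: [0.7, 2.8, 4.3]
finger_gap: -0.0
```

Emit:
play_rows:
  series: "0 0 0 -0.5 0 0 0; 0 0 0 -0.5 0 0 0; 0 0.5 0 -2 0 0 0; 0 1 0 -3 0 0 0; 0 1 0 -3 0 0 0; 0 1 0 -3 0 0 0; 0 1 0 -3 0 0 0; 0 1 0 -2 0 0 0; 0 1 0 0 0 0 0; 0 0 0 0 0 0 0; 0 0 0 0 0 0 0; 0 0 0 0 0 0 0"

```text
clock: 12.5
tcp_pos: [0.4573, 0.0579, 0.2414]
orientation: [-0.001, 0.094, 0.996, -0.0]
wrist_force: [0.1, 0.4, 0.6]
finger_gap: 0.0
```

```bash
python3 - <<'E'
from h import *
for n in("side","top"):
    im=cams.read_camera(n)[:,:,::-1][150:400,180:500]; cv2.imwrite(f"pics/{n}3.png",cv2.resize(im,None,fx=2.4,fy=2.4,interpolation=2))
# predicted lid open front edge: centre p3 + 39mm back, +35 mm back, z=.06+.072 ; ends +-138mm in y
ex=np.array([.982,-.187]);ey=np.array([.187,.982]);p3=np.array([.536,.1005])
for ang in(0.6,.9):
  for s in(1,-1):
    X=np.r_[p3+ex*(.039+.092*(1-np.cos(ang)))+ey*.138*s,.06+.092*np.sin(ang)]
    print(ang,s,[(proj(n,X)[0]-[180,150]+.5)*2.4-.5 for n in("side","top")])
E
```

```text
0.6 1 [array([245.52694844, 308.67117378]), array([ 71.55129526, 159.78426979])]
0.6 -1 [array([326.11296152, 194.49555865]), array([329.69448233, 208.9803116 ])]
0.9 1 [array([229.71793788, 291.06995144]), array([ 70.89008382, 139.85349549])]
0.9 -1 [array([313.09748613, 179.24043565]), array([332.84181857, 189.67072098])]
```

View pics/side3.png

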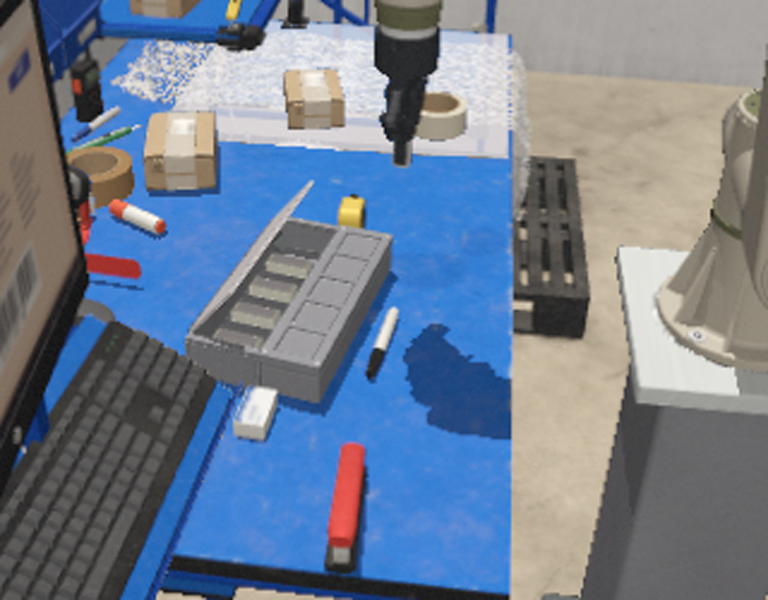

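View pics/top3.png

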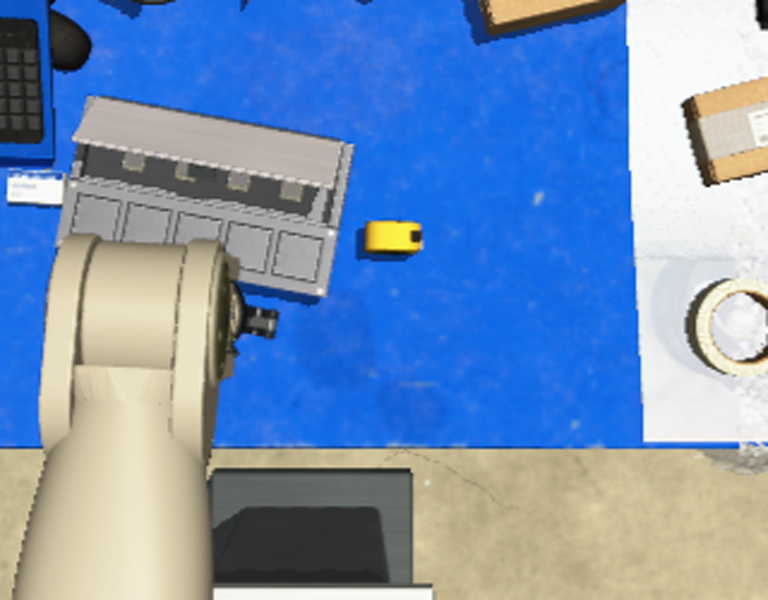

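The lid's right front corner is at (312,181) in the side view, against (313,179) predicted for 0.9 rad. It is fully open, the bystanders have not moved, and the arm is clear.

```bash
python3 -c "
from workcell import workorder,get_state
print(get_state()['qvel'],get_state()['wrist_force']);print(workorder.hand_in())"
```

```text
[ 1.07730777e-03 -2.79941217e-03  2.07719565e-03 -5.07864972e-04
  8.28665390e-05  5.30587747e-04] [ 0.89765577 -0.95865852  0.04814092]
the job is handed in; nothing more can be done
None
```

The blade box is open: plate 4 was the catch, and pressing it in made the lid spring fully open.

- **Finding the catch:** I felt plates 1, 2 and 3 with the closed fingertips and all were rigid, taking 8–15 N with the tip staying at about 58.6 mm. Plate 4 gave at about 2.4 N. I pressed it in about 5 mm at 5 N and held it about 1.5 s while the lid rose. Then I lifted off and drew back 17 cm up and 6.5 cm towards the robot.
- **Lid:** The last pictures match a lid angle of 0.9 rad to within about 2 px in the side view and roughly 5 px in the top view.
- **Bystanders and arm:** The marker, measure, staples, stapler and roll look unmoved; the stapler shows only in the side view. The arm is at rest and clear, with the wrist force near zero. The job took 12.6 s of the 51 s allowed.
- **Disagreements:** The two cameras differed by about 5 mm in x on the plate positions. I took the midpoint, and every touch landed at plate height. My reading of the box's front-left corner triangulated about 1 cm too low, so I did not use it.

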